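# Prop out the kickstand and hold the tilting frame upright

## Robot

A 6-joint arm with a two-finger parallel gripper is mounted at the origin on a cart in front of the work surface, level with it; the furniture and walls round the work are solid. World frame = base frame: x ahead of the robot, y to its left, z up, the work surface at z = 0. Lengths are in m, angles in rad, forces in N, time in s.
With the tool pointing down it reaches from about 0.25 to 0.8 m from the base axis. Payload 3.9 kg.
Tool frame: the origin (TCP) lies on the centre line of the jaws, within the pads' length; the fingertips stand 25 mm ahead of it and the grasp point (between the pads) lies 6 mm ahead of it; z points along the fingers, y is the line along which they close (so a half turn about z gives the same grasp; the last joint's range is limited). The gripper opens to 85 mm and grips with 20 to 120 N. Pads are 22 mm wide; open, the fingers measure 114 mm over their backs; the gripper's body (76 mm by 85 mm) begins 54 mm behind the grasp point. The pads swing forward as they close: fully open they stand 13 mm farther back than shut.
Start: joints at [1.169, 0.26, -0.138, 1.173, 0, 1.571], TCP at [0.205, 0.483, 0.256] pointing down, gripper open.
Joint ranges: [-2.78, 2.78], [-0.83, 1.72], [-1.28, 1.37], [-1.9, 2.12], [-1.57, 1.48], [-3.14, 3.14]. Speed limits (rad/s): [2.57, 2.57, 3.14, 3.14, 3.14, 3.14].

## Interface

Orientations are given as a rotation vector (axis times angle).
In Python, from workcell import arm, vision gives the robot as it stands.
- The arm moves only by the tool jog_arm, never from a script. Its argument "steps" is a list of rows, each a list of 4 numbers: the shift along the tool's x, y, z in mm, then the turn about the tool's z in rad. A call has 1 to 20 rows; each row shifts and turns the commanded pose from where the row before left it, along the tool's axes as they then stand; what a row does not reach is not made up. A row lasts 1/10 s, in which the tool goes at most 50 mm and 8.59 degrees, less where a joint would pass 70% of its speed; a pose out of reach is approached as far as the arm can. A call is refused whole if a number of a shift passes 50 or a number of a turn 0.15, either way. A call with a gripper value outside its range is refused whole. "gripper" is the finger opening in mm, from 0 to 85.4, set as the call begins (left out, the last holds). The fingers move at their own pace and stop on an object; "grip_force" is the grip in N (left out, the last holds). Time passes only in rows, so rows that do not move let the fingers close. It gives the time, the measured TCP pose, the force, the opening and the grip force at its end, in the units of the state.
- arm.read_state(): the state, without advancing time (a new reading comes with each control period).
- vision.read_camera(name): name is "side" or "top" or "wrist"; returns a dict with "image" (384x512x3 uint8, blue, green, red), "z_map" (384x512 float32, m along the optical axis (not along the pixel's ray), 0 where there is no reading), "fx", "fy", "cx", "cy" (pixels), "rvec" (rotation vector, rad) and "tvec" (3), from world to camera coordinates, as OpenCV has them. Camera axes: x right, y down, z forward; pixel columns grow to the right and rows downward; lengths in m; the calibration is good to about 2 mm. A picture is of the moment at which its call begins.
- arm.sign_off(): hands the job in; it is judged then, once.
The state is a dict: "t": time; "joint_positions": joint angles; "qd": joint speeds; "joint_torque": joint torques, N m; "ee_pos": TCP position; "orientation": TCP orientation; "contact_force": force on the tool from outside, world axes, zero at the start; "ft_torque": the same for the moment, N m; "width": finger opening in m; "grip_force": force on a finger pad.
Only numpy, scipy, OpenCV 4.12 (cv2) and the standard library are available. Lean on these libraries where they do the work, as an engineer would, in place of code of your own. Each camera call takes 0.05 s, during which the arm holds its last target. There are 200 camera calls.

## Task

The tube frame on the bench pivot has tipped over onto its rest: first take away the small steel vessel that stands where the kickstand swings down and leave it standing upright in the middle of the small round cork mat, then flip the kickstand over its centre until it snaps fully down. Last, take the frame by the middle of its top bar, bring it fully upright and finish while still holding it there, for it tips back when let go. Do not knock anything over, and leave the beaker and the forceps where they are.

Things in the scene. Friction and masses are not known exactly. Their poses are not given: they have to be found in the camera images.
- stand: Pivot base fixed to the worktop: grey plate 110 x 83 x 10 mm, dark bearing block, two rest posts 104 mm high near its far edge. Origin: on the worktop, straight under the hub's middle. Own x is along the hub (hinge) axis and points to the robot's right; own y points away from the robot, the side the frame leans to; own z up. Its yaw (own x from world x) is -1.57 +- 0.4 rad.
- hub (a point): Centre of the hub, on the hinge axis of the frame, 40 mm above the stand's origin (hinge axis = stand's x axis). Its axes are those of the stand.
- frame (a joint): Tilt of the frame, rad: 0 upright, positive leans to the stand's +y side; range -0.04 to 0.4, starts at 0.4 on its rest. Inverted U of 12 mm steel tube, uprights 42 mm either side of the middle, about 0.7 kg; an aluminium block on its +y side, 54 to 90 mm from the hub axis, makes it swing back to 0.4 when let go, kickstand down or not.
- top_bar (a point): Middle of the frame's top bar, 140 mm from the hub axis: a round rubber sleeve 16 mm in diameter, 52 mm long, parallel to the hub axis, free all round for 40 mm; it can turn between the fingers as the frame is raised. At tilt t it is at hub + 0.140 m x (sin t along the stand's y, cos t up). Its z axis points away from the hub.
- kickstand (a joint): Kickstand angle on the frame, rad: 0 folded up along the frame, 2.3 fully down. Over-centre spring: pushes back to 0 below 1.15 (about 1.5 N at the foot), snaps to 2.3 above. Swings over to the stand's -y side about a pivot on the frame parallel to the hub: 58 mm along the stand's +x from the hub and, frame upright, 14 mm to -y and 20 mm up.
- kick_foot (a point): Middle of the kickstand's foot, a bar 13 mm thick and 32 mm long, parallel to the stand's x, at the end of the 75 mm leg, 83 mm from the hub along the stand's +x, clear of the frame. Folded, frame on its rest, it is 133 mm above the worktop; its swing rises to 139 mm. A slow push toward the stand's -y (toward the robot) flips it and does not lift the frame.
- vessel: Small conical steel vessel, loose, 68 mm in diameter at most, 88 mm high, 0.16 kg; round top flange 44 mm in diameter, 73 to 88 mm above its origin, which is the centre of its underside. It stands on the worktop at the stand's -y side (nearer the robot), in the kickstand's swing. A larger vessel of the same shape at the back is not meant.
- mat: Round cork mat, 100 mm in diameter, 8 mm thick, fixed. Origin: centre of its underside, on the worktop.
- beaker: Low glass beaker, 53 mm in diameter, 65 mm high, loose, to the left of the stand; leave it alone. Origin: centre of its underside.
- forceps: Flat steel forceps, 117 x 24 x 11 mm, loose, lying to the right of the mat; leave it alone. Origin: centre of its underside.
Not all that is in view belongs to the job. What is shaped like the vessel but turquoise is not meant.

How it is judged:
On the way, in this order (a step that is already met when the one before it is completed fails the run):
1. the small vessel stands on the cork mat, let go (horizontal distance between vessel and mat below 0.03 m and height (world z) of vessel between 0.004 and 0.014 m and angle between vessel's own z axis and vertical below 0.1 rad and contact force between the fingers and vessel below 0.05 N), for 0.2 s.
2. the kickstand is fully down (value of joint kickstand above 2.15 rad), for 0.2 s.
3. the frame is upright, held by its top bar (value of joint frame below 0.08 rad and contact force between the fingers and stand above 0.3 N and distance between the grasp point and top_bar below 0.035 m), for 0.2 s.
At the end, for the whole second after the job is handed in: Frame upright (tilt under 0.08 rad), held by the fingers at its top bar (over 0.3 N, within 35 mm of the bar's middle); kickstand fully down (over 2.15 rad); small vessel standing upright (within 0.1 rad) and still on the cork mat, centres within 30 mm (all of step 3 and value of joint kickstand above 2.15 rad and horizontal distance between vessel and mat below 0.03 m and height (world z) of vessel between 0.004 and 0.014 m and angle between vessel's own z axis and vertical below 0.1 rad and linear speed of vessel below 0.02 m/s); the arm keeps its last pose, push and grip.
It fails at once if the small vessel is knocked over (angle between vessel's own z axis and vertical above 0.7 rad).
It fails at once if the beaker is disturbed (distance of beaker from where it was at the start of the episode above 0.03 m).
It fails at once if the forceps is disturbed (distance of forceps from where it was at the start of the episode above 0.03 m).
It also fails if it takes over 54 s, if anything falls off the work surface, if the arm or the gripper's body presses on something with over 40 N, if the wrist force passes 120 N, or if a joint passes its speed limit or range.

## Working session

There is one attempt and no reset: what is moved stays moved. The work goes in short steps, Python scripts to look and compute and a tool call to move; the robot and the scene stay as the last step left them, time stands still between calls to the robot, and variables do not carry over. Pictures are saved under pics/ and viewed, at most 10 in all, crops included, and the job is handed in when it is done.

Besides the shell and the picture viewer there is one more tool, called after "Request:" by a JSON object that holds its "op" and its "data", one argument or row to a line. jog_arm: Moves the arm, as the interface text tells. Its arguments: {"type":"object","properties":{"steps":{"type":"array","items":{"type":"array","items":{"type":"number"}}},"gripper":{"type":"number"},"grip_force":{"type":"number"}},"required":["steps"]}

```bash
mkdir -p pics; cat > h.py <<'E'
import numpy as np, cv2, pickle
from scipy.spatial.transform import Rotation as R
from workcell import arm, vision
def cap(n):
    d=vision.read_camera(n); pickle.dump(d,open(n+'.pkl','wb')); return d
def cloud(d):
    z=d['z_map'].astype(float); v,u=np.indices(z.shape)
    p=np.stack([(u-d['cx'])/d['fx']*z,(v-d['cy'])/d['fy']*z,z],-1)
    Rm=cv2.Rodrigues(np.array(d['rvec'],float))[0]
    w=(p-np.array(d['tvec']).ravel())@Rm; w[z==0]=np.nan
    return w
E
python3 - <<'E'
from h import *
s=arm.read_state(); print(s)
a=cap('top');b=cap('side')
cv2.imwrite('pics/top.png',a['image']);cv2.imwrite('pics/side.png',b['image'])
E
```

```text
{'t': 0.0, 'joint_positions': array([ 1.16900727e+00,  2.60706119e-01, -1.39389009e-01,  1.17270719e+00,
       -1.31756580e-05,  1.57076386e+00]), 'qd': array([-0.00014307,  0.00074311,  0.00059553, -0.00079479, -0.00142274,
        0.00121364]), 'joint_torque': array([ 2.51611134e-03, -4.05676711e+01,  2.53924549e+01,  1.88075134e-02,
        3.32880600e-04,  3.34678312e-07]), 'ee_pos': array([0.20506125, 0.48259649, 0.25544573]), 'orientation': array([-0.62676449, -3.07803949,  0.00309136]), 'contact_force': array([-0.09240236,  0.20530955,  0.29892206]), 'ft_torque': array([-0.02051133,  0.03399685,  0.02651329]), 'grip_force': 0.0, 'width': 0.08565635251792533}
```

View pics/top.png

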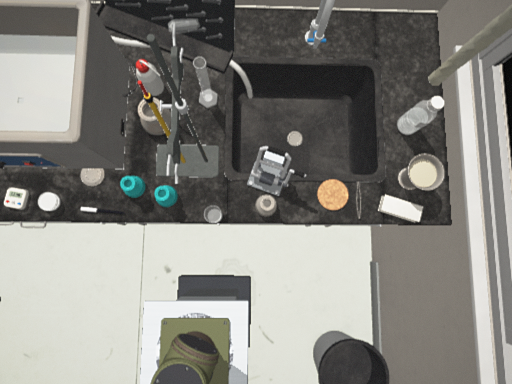

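View pics/side.png

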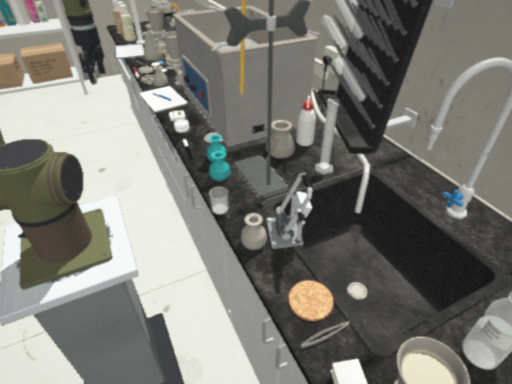

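Top view: small steel vessel at (265,204), stand (270,170), mat (333,194), beaker (213,214) and forceps (360,200). The turquoise lookalikes are at (132,187) and (165,195), and the larger steel vessel is at the back near (153,115). The small steel one right in front of the stand fits the description. I'll confirm it in one crop.

```bash
python3 - <<'E'
from h import *
np.set_printoptions(precision=4,suppress=True)
for n in ('top','side'):
    d=pickle.load(open(n+'.pkl','rb'));w=cloud(d)
    print(n,d['fx'],-cv2.Rodrigues(d['rvec'])[0].T@np.array(d['tvec']).ravel())
    pts={'top':dict(vessel=(265,202),mat=(333,194),beaker=(213,214),forceps=(360,200),base=(190,340)),'side':dict(vessel=(254,216),mat=(311,300),beaker=(219,195),forceps=(325,334))}[n]
    for k,(u,v) in pts.items(): print(k,w[v,u])
    x,y,z=w[...,0],w[...,1],w[...,2]
a=pickle.load(open('top.pkl','rb'))['image'][130:230,190:380]
b=pickle.load(open('side.pkl','rb'))['image'][160:355,190:380]
a=cv2.resize(a,(760,400),interpolation=2)[:,:500]
b=cv2.resize(b,(290,298),interpolation=2)
o=np.zeros((400,790,3),np.uint8);o[:,:500]=a;o[:298,500:]=b
cv2.imwrite('pics/crop1.png',o)
E
```

```text
top 372.6117608660402 [ 0.3231 -0.1453  1.1833]
vessel [ 0.4562 -0.213   0.0007]
mat [ 0.4837 -0.4309  0.0077]
beaker [ 0.4162 -0.0484  0.0014]
forceps [ 0.4654 -0.5182  0.0065]
base [ 0.0891 -0.0175  0.22  ]
side 346.68110186753296 [ 0.1832 -0.7775  0.6938]
vessel [ 0.4519 -0.2028  0.0849]
mat [ 0.4829 -0.4312  0.0068]
beaker [ 0.4217 -0.0268  0.0323]
forceps [ 0.4683 -0.5085 -0.0009]
```

View pics/crop1.png

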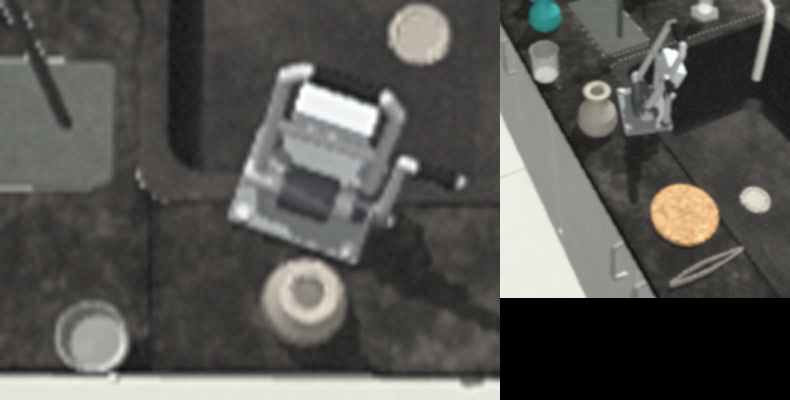

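Confirmed: the small steel vessel with the round flange is at crop (305,290), right before the stand. The black kick foot is at (435,172) and the dark top-bar sleeve at (340,82).

```bash
python3 - <<'E'
from h import *
from scipy.optimize import least_squares
np.set_printoptions(precision=4,suppress=True)
C={n:cloud(pickle.load(open(n+'.pkl','rb'))) for n in('top','side')}
for n,w in C.items():
    P=w.reshape(-1,3);P=P[~np.isnan(P[:,0])]
    def sel(c,r,lo,hi): 
        m=(np.hypot(P[:,0]-c[0],P[:,1]-c[1])<r)&(P[:,2]>lo)&(P[:,2]<hi); return P[m]
    def circ(q,r=None):
        f=(lambda p:np.hypot(q[:,0]-p[0],q[:,1]-p[1])-p[2])
        s=least_squares(f,[*q[:,:2].mean(0),.02],loss='soft_l1',f_scale=.002); return s.x
    v=sel((.45,-.207),.045,.082,.095)
    print(n,'flange n',len(v),v.mean(0) , (v.min(0)+v.max(0))/2,np.ptp(v,axis=0))
    m=sel((.483,-.431),.07,.004,.014);print('mat',len(m),cv2.minEnclosingCircle(m[:,:2].astype(np.float32)))
    b=sel((.42,-.035),.05,.055,.075);print('beaker rim',len(b),(b.min(0)+b.max(0))/2 if len(b) else '')
    s=sel((.53,-.22),.14,.006,.014);print('plate',len(s),cv2.minAreaRect(s[:,:2].astype(np.float32)))
    t=sel((.58,-.22),.14,.15,.2);print('topbar',len(t))
    if len(t):
        r=cv2.minAreaRect(t[:,:2].astype(np.float32));print(r,t[:,2].max(),t.mean(0))
    k=sel((.54,-.32),.045,.1,.16);print('kick',len(k),k.mean(0) if len(k) else '')
    f=sel((.46,-.515),.07,.004,.02);print('forc',len(f),f.min(0),f.max(0))
E
```

```text
top flange n 119 [ 0.4435 -0.2136  0.0871] [ 0.4436 -0.2141  0.0869] [0.0422 0.042  0.0094]
mat 862 ((0.4842730462551117, -0.4309065639972687), 0.06891272962093353)
beaker rim 61 [ 0.4114 -0.0518  0.0616]
plate 547 ((0.5169829726219177, -0.21383678913116455), (0.27356716990470886, 0.1157415509223938), 76.34980773925781)
topbar 188
((0.5763341784477234, -0.23216211795806885), (0.09446205198764801, 0.02362919971346855), 70.39207458496094) 0.18098991643252801 [ 0.5767 -0.2321  0.1707]
kick 70 [ 0.5243 -0.2981  0.1369]
forc 314 [ 0.4015 -0.5845  0.004 ] [ 0.5277 -0.4451  0.0195]
side flange n 136 [ 0.4455 -0.2129  0.0859] [ 0.446  -0.2123  0.0858] [0.0435 0.0457 0.0067]
mat 1518 ((0.4953768849372864, -0.4318021833896637), 0.061516523361206055)
beaker rim 91 [ 0.4134 -0.0499  0.0602]
plate 561 ((0.5480055212974548, -0.21667563915252686), (0.22233280539512634, 0.1850629299879074), 44.41510009765625)
topbar 190
((0.578363835811615, -0.23328380286693573), (0.0944054126739502, 0.020168788731098175), 71.88055419921875) 0.1773795623842028 [ 0.5754 -0.2411  0.1682]
kick 94 [ 0.5258 -0.2976  0.1328]
forc 474 [ 0.4091 -0.5801  0.004 ] [ 0.5299 -0.4456  0.019 ]
```

```bash
python3 - <<'E'
from h import *
np.set_printoptions(precision=3,suppress=True)
for n in('top','side'):
    P=cloud(pickle.load(open(n+'.pkl','rb'))).reshape(-1,3)
    m=(P[:,2]>.13)&(P[:,0]>.22)&(P[:,0]<.75)&(abs(P[:,1])<.6);q=P[m]
    b=np.round(q/.06).astype(int);u,c=np.unique(b,axis=0,return_counts=True)
    print(n,[(tuple((x*.06).round(2).tolist()),int(k)) for x,k in zip(u,c) if k>2])
# mat by colour
d=pickle.load(open('top.pkl','rb'));w=cloud(d)
hsv=cv2.cvtColor(d['image'],cv2.COLOR_BGR2HSV);m=cv2.inRange(hsv,(5,90,120),(22,255,255))>0
q=w[m];q=q[(abs(q[:,0]-.484)<.07)&(abs(q[:,1]+.431)<.07)];print('mat',len(q),q.mean(0),np.median(q,0))
s=arm.read_state();M=R.from_rotvec(s['orientation']).as_matrix();print(M)
print('to above vessel (tool mm):',M.T@(np.array([.4445,-.213,.2])-s['ee_pos'])*1000)
E
```

```text
top [((0.42, 0.0, 0.42), 12), ((0.42, 0.0, 0.54), 19), ((0.48, 0.0, 0.42), 27), ((0.48, 0.0, 0.48), 137), ((0.48, 0.0, 0.54), 170), ((0.54, -0.3, 0.12), 76), ((0.54, -0.3, 0.18), 14), ((0.54, -0.24, 0.12), 16), ((0.54, -0.24, 0.18), 35), ((0.54, 0.0, 0.3), 5), ((0.54, 0.0, 0.36), 28), ((0.54, 0.0, 0.48), 241), ((0.54, 0.0, 0.54), 106), ((0.54, 0.0, 0.6), 100), ((0.54, 0.0, 0.66), 143), ((0.54, 0.0, 0.72), 27), ((0.54, 0.24, 0.12), 28), ((0.54, 0.24, 0.18), 106), ((0.54, 0.24, 0.24), 128), ((0.54, 0.24, 0.3), 147), ((0.54, 0.24, 0.36), 187), ((0.54, 0.3, 0.12), 35), ((0.54, 0.3, 0.18), 113), ((0.54, 0.3, 0.24), 130), ((0.54, 0.3, 0.3), 109), ((0.54, 0.3, 0.36), 294), ((0.54, 0.36, 0.12), 36), ((0.54, 0.36, 0.18), 110), ((0.54, 0.36, 0.24), 138), ((0.54, 0.36, 0.3), 108), ((0.54, 0.36, 0.36), 281), ((0.54, 0.42, 0.12), 36), ((0.54, 0.42, 0.18), 172), ((0.54, 0.42, 0.24), 137), ((0.54, 0.42, 0.3), 106), ((0.54, 0.42, 0.36), 83), ((0.54, 0.48, 0.12), 60), ((0.54, 0.48, 0.18), 138), ((0.54, 0.48, 0.24), 56), ((0.54, 0.54, 0.12), 28), ((0.54, 0.54, 0.18), 11), ((0.6, -0.24, 0.18), 94), ((0
[... 3166 characters left out ...]
), ((0.6, 0.24, 0.3), 277), ((0.6, 0.24, 0.36), 129), ((0.6, 0.42, 0.36), 3), ((0.6, 0.48, 0.36), 5), ((0.66, 0.0, 0.42), 23), ((0.66, 0.0, 0.48), 475), ((0.66, 0.0, 0.54), 76), ((0.66, 0.24, 0.12), 79), ((0.66, 0.24, 0.18), 260), ((0.66, 0.24, 0.24), 290), ((0.66, 0.24, 0.3), 299), ((0.66, 0.24, 0.36), 132), ((0.72, 0.0, 0.42), 27), ((0.72, 0.0, 0.48), 10), ((0.72, 0.0, 0.54), 17), ((0.72, 0.24, 0.12), 57), ((0.72, 0.24, 0.18), 170), ((0.72, 0.24, 0.24), 197), ((0.72, 0.24, 0.3), 224), ((0.72, 0.24, 0.36), 97)]
mat 776 [ 0.483 -0.429  0.008] [ 0.483 -0.43   0.008]
[[-0.92   0.391 -0.001]
 [ 0.391  0.92  -0.002]
 [ 0.    -0.002 -1.   ]]
to above vessel (tool mm): [-492.388 -546.522   56.515]
```

Request:
{"op": "jog_arm", "data": {
  "steps": [
    [-20, -31.5, 0, 0],
    [-20, -31.5, 0, 0],
    [-20, -31.5, 0, 0],
    [-20, -31.5, 0, 0],
    [-20, -31.5, 0, 0],
    [-20, -31.5, 0, 0],
    [-20, -31.5, 0, 0],
    [-20, -31.5, 0, 0],
    [-20, -31.5, 0, 0],
    [-20, -31.5, 0, 0],
    [-20, -31.5, 0, 0],
    [-20, -31.5, 0, 0],
    [-20, -31.5, 0, 0],
    [-14, -32, 0, 0],
    [-14, -32, 0, 0],
    [-14, -32, 0, 0],
    [-14, -32, 0, 0],
    [0, 0, 0, 0]
  ],
  "gripper": 85
}}

```text
t: 1.9
ee_pos: [0.286, -0.1384, 0.2562]
orientation: [0.637, 3.076, -0.002]
contact_force: [0.9, 0.1, 1.2]
width: 0.085
grip_force: 0.0
```

Request:
{"op": "jog_arm", "data": {
  "steps": [
    [-30, -0.5, 0, 0],
    [-30, -0.5, 0, 0],
    [-30, -0.5, 0, 0],
    [-30, -0.5, 0, 0],
    [-30, -0.5, 0, 0],
    [-30, -0.5, 20, 0],
    [0, 0, 20, 0],
    [0, 0, 0, 0],
    [0, 0, 0, 0],
    [0, 0, 0, 0]
  ]
}}

```text
t: 2.9
ee_pos: [0.4504, -0.2078, 0.2173]
orientation: [0.626, 3.078, -0.0]
contact_force: [-0.8, -0.0, -0.0]
width: 0.0852
grip_force: 0.0
```

```bash
python3 - <<'E'
from h import *
np.set_printoptions(precision=4,suppress=True)
s=arm.read_state();M=R.from_rotvec(s['orientation']).as_matrix();print(s['t'],s['joint_positions'],s['ee_pos'],s['contact_force']);print(M)
print('to vessel (tool mm):',M.T@(np.array([.4445,-.213,.086])-s['ee_pos'])*1000)
d=cap('wrist');cv2.imwrite('pics/w1.png',d['image'])
P=cloud(d).reshape(-1,3);m=(np.hypot(P[:,0]-.4445,P[:,1]+.213)<.045)&(P[:,2]>.082)&(P[:,2]<.096);q=P[m];print(len(q),(q.min(0)+q.max(0))/2,np.ptp(q,axis=0),np.median(q,0))
E
```

```text
2.9 [-0.4323  0.2309 -0.2827  1.0564  0.0001 -0.031 ] [ 0.4504 -0.2078  0.2173] [-0.8169 -0.0114 -0.0298]
[[-0.9205  0.3907  0.0008]
 [ 0.3907  0.9205 -0.0003]
 [-0.0008  0.0001 -1.    ]]
to vessel (tool mm): [  3.4615  -7.086  131.2589]
1156 [ 0.4455 -0.2106  0.0856] [0.0434 0.0437 0.0072] [ 0.4454 -0.2106  0.0869]
```

View pics/w1.png

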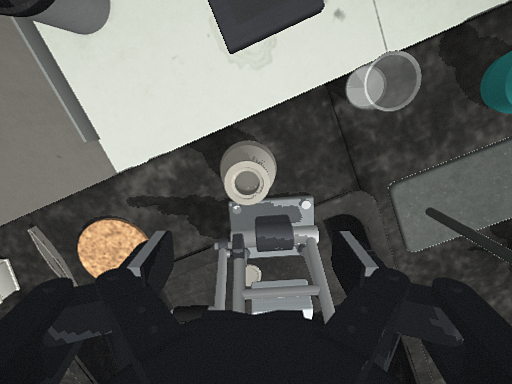

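The wrist view shows the vessel at (247,182), between and ahead of the open fingers, and the mat at (112,248). Descending.

Request:
{"op": "jog_arm", "data": {
  "steps": [
    [3.5, -6, 20, 0],
    [0, 0, 25, 0],
    [0, 0, 25, 0],
    [0, 0, 20, 0],
    [0, 0, 20, 0],
    [0, 0, 12, 0],
    [0, 0, 9, 0],
    [0, 0, 0, 0],
    [0, 0, 0, 0]
  ]
}}

```text
t: 3.85
ee_pos: [0.4453, -0.2126, 0.0861]
orientation: [0.627, 3.077, -0.0]
contact_force: [0.3, 0.6, 0.5]
width: 0.0853
grip_force: 0.0
```

Request:
{"op": "jog_arm", "data": {
  "steps": [
    [0, 0, 0, 0],
    [0, 0, 0, 0],
    [0, 0, 0, 0],
    [0, 0, 0, 0],
    [0, 0, 0, 0],
    [0, 0, 0, 0],
    [0, 0, 0, 0],
    [0, 0, 0, 0],
    [0, 0, 0, 0],
    [0, 0, 0, 0]
  ],
  "gripper": 20,
  "grip_force": 30
}}

```text
t: 4.85
ee_pos: [0.4456, -0.2126, 0.0861]
orientation: [0.626, 3.077, -0.0]
contact_force: [1.0, 2.2, 6.6]
width: 0.04
grip_force: 29.7
```

Request:
{"op": "jog_arm", "data": {
  "steps": [
    [0, 0, -5, 0],
    [0, 0, -8, 0],
    [0, 0, -12, 0],
    [0, 0, -15, 0],
    [0, 0, -15, 0],
    [0, 0, -15, 0],
    [0, 0, 0, 0],
    [0, 0, 0, 0]
  ]
}}

```text
t: 5.65
ee_pos: [0.4449, -0.2124, 0.1553]
orientation: [0.627, 3.078, -0.0]
contact_force: [0.3, -0.2, -1.3]
width: 0.0403
grip_force: 30.4
```

```bash
python3 - <<'E'
from h import *
np.set_printoptions(precision=4,suppress=True)
s=arm.read_state();p=s['ee_pos'];print(s['t'],p,s['contact_force'],s['width'],s['grip_force'])
o=[]
for n in('side','wrist'):
    d=cap(n);o.append(d['image']);P=cloud(d).reshape(-1,3)
    m=(np.hypot(P[:,0]-p[0],P[:,1]-p[1])<.04)&(P[:,2]>.04)&(P[:,2]<.19);q=P[m]
    print(n,len(q),q[:,2].min(),[ (round(z,3),q[abs(q[:,2]-z)<.004].mean(0).round(3).tolist(),np.ptp(q[abs(q[:,2]-z)<.004],axis=0).round(3).tolist()) for z in(.08,.1,.12,.15,.16) if (abs(q[:,2]-z)<.004).any()])
a=cv2.resize(o[0][120:280,190:350],(480,480),interpolation=2)
b=cv2.resize(o[1][100:260,180:310],(312,384))
c=np.zeros((480,792,3),np.uint8);c[:,:480]=a;c[:384,480:]=b;cv2.imwrite('pics/l1.png',c)
E
```

```text
5.65 [ 0.4449 -0.2124  0.1553] [ 0.2568 -0.1994 -1.2627] 0.04027687146230079 30.401630405103788
side 632 0.07511614139808802 [(0.08, [0.433, -0.237, 0.08], [0.051, 0.034, 0.008]), (0.1, [0.435, -0.235, 0.1], [0.061, 0.04, 0.007]), (0.12, [0.44, -0.225, 0.12], [0.049, 0.047, 0.008]), (0.15, [0.434, -0.232, 0.151], [0.038, 0.057, 0.007]), (0.16, [0.435, -0.228, 0.158], [0.04, 0.05, 0.005])]
wrist 15201 0.0734942008987178 [(0.08, [0.471, -0.222, 0.08], [0.011, 0.024, 0.008]), (0.1, [0.434, -0.206, 0.1], [0.064, 0.058, 0.008]), (0.12, [0.433, -0.206, 0.12], [0.051, 0.047, 0.008]), (0.15, [0.444, -0.211, 0.151], [0.037, 0.062, 0.008]), (0.16, [0.443, -0.209, 0.158], [0.043, 0.062, 0.008])]
```

View pics/l1.png

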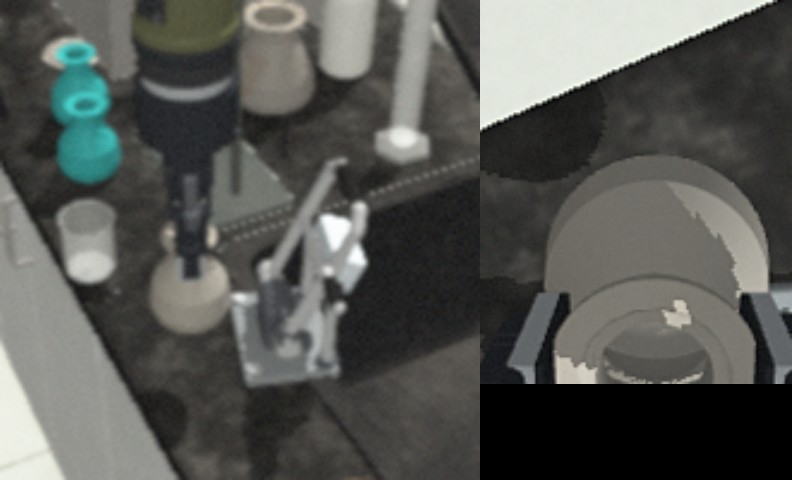

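The vessel is gripped by the flange and hangs upright. The side view shows it at about (190,290) in the crop, clear of the stand. Carrying it to the mat, around the kick foot.

Request:
{"op": "jog_arm", "data": {
  "steps": [
    [-3, -12, 0, 0],
    [-6.5, -24, 0, 0],
    [-6.5, -24, 0, 0],
    [-6.5, -24, 0, 0],
    [-6.5, -24, 0, 0],
    [-6.5, -24, 0, 0],
    [-4, -12, 0, 0],
    [-20.5, -10.5, 0, 0],
    [-20.5, -10.5, 0, 0],
    [-20.5, -10.5, 0, 0],
    [-20.5, -10.5, 0, 0],
    [0, 0, 0, 0],
    [0, 0, 15, 0],
    [0, 0, 15, 0],
    [0, 0, 15, 0],
    [0, 0, 5, 0],
    [0, 0, 0, 0],
    [0, 0, 0, 0],
    [0, 0, 0, 0]
  ]
}}

```text
t: 7.65
ee_pos: [0.4844, -0.4314, 0.1063]
orientation: [0.627, 3.077, -0.001]
contact_force: [-0.6, 0.3, -1.1]
width: 0.0396
grip_force: 30.6
```

```bash
python3 - <<'E'
from h import *
np.set_printoptions(precision=4,suppress=True)
s=arm.read_state();p=s['ee_pos'];print(s['t'],p,s['contact_force'],s['joint_positions'])
M=R.from_rotvec(s['orientation']).as_matrix();print(M)
for n in('wrist','top'):
    d=cap(n);w=cloud(d);hsv=cv2.cvtColor(d['image'],cv2.COLOR_BGR2HSV)
    m=(cv2.inRange(hsv,(5,90,100),(22,255,255))>0)&(abs(w[...,2]-.008)<.005);q=w[m]
    q=q[np.hypot(q[:,0]-.483,q[:,1]+.43)<.07]
    if len(q)>30:
        h=cv2.convexHull(q[:,:2].astype(np.float32)).reshape(-1,2);print(n,len(q),q.mean(0),cv2.minEnclosingCircle(h),q.min(0),q.max(0))
E
```

```text
7.65 [ 0.4844 -0.4314  0.1063] [-0.6074  0.3406 -1.1156] [-0.7277  0.5571 -0.0691  0.943   0.0001 -0.326 ]
[[-0.9204  0.391   0.0012]
 [ 0.391   0.9204 -0.001 ]
 [-0.0015 -0.0005 -1.    ]]
wrist 3970 [ 0.464  -0.4145  0.0077] ((0.4844227433204651, -0.42609867453575134), 0.049869757145643234) [ 0.4347 -0.4755  0.0049] [ 0.5266 -0.3766  0.0101]
top 167 [ 0.4838 -0.3953  0.0079] ((0.4869650900363922, -0.39740774035453796), 0.03936801478266716) [ 0.4478 -0.4113  0.003 ] [ 0.5261 -0.379   0.0125]
```

Request:
{"op": "jog_arm", "data": {
  "steps": [
    [0, 2, 4, 0],
    [0, 0, 3, 0],
    [0, 0, 2, 0],
    [0, 0, 2, 0],
    [0, 0, 1, 0],
    [0, 0, 0, 0],
    [0, 0, 0, 0]
  ]
}}

```text
t: 8.45
ee_pos: [0.4853, -0.4295, 0.0942]
orientation: [0.626, 3.077, -0.001]
contact_force: [0.4, 1.6, 5.9]
width: 0.04
grip_force: 30.9
```

Contact with the mat is felt (z force +6 N). Releasing, then rising.

Request:
{"op": "jog_arm", "data": {
  "steps": [
    [0, 0, -1, 0],
    [0, 0, 0, 0],
    [0, 0, 0, 0],
    [0, 0, 0, 0],
    [0, 0, 0, 0],
    [0, 0, 0, 0],
    [0, 0, 0, 0],
    [0, 0, 0, 0],
    [0, 0, -6, 0],
    [0, 0, -10, 0],
    [0, 0, -20, 0],
    [0, 0, -20, 0],
    [0, 0, -25, 0],
    [0, 0, -25, 0],
    [0, 0, -25, 0],
    [0, 0, 0, 0],
    [0, 0, 0, 0]
  ],
  "gripper": 85
}}

```text
t: 10.15
ee_pos: [0.4851, -0.4296, 0.2266]
orientation: [0.626, 3.076, -0.002]
contact_force: [-0.4, 0.2, -1.0]
width: 0.0847
grip_force: 0.0
```

```bash
python3 - <<'E'
from h import *
np.set_printoptions(precision=4,suppress=True)
s=arm.read_state();p=s['ee_pos'];print(s['t'],p,s['contact_force'],s['width'])
for n in('wrist','side','top'):
    d=cap(n);P=cloud(d).reshape(-1,3)
    m=(np.hypot(P[:,0]-.4845,P[:,1]+.43)<.05)&(P[:,2]>.09)&(P[:,2]<.105);q=P[m]
    if len(q): print(n,len(q),(q.min(0)+q.max(0))/2,np.ptp(q,axis=0))
    m=(np.hypot(P[:,0]-.5225,P[:,1]+.3)<.05)&(P[:,2]>.11)&(P[:,2]<.16);q=P[m]
    r=cv2.minAreaRect(q[:,:2].astype(np.float32)) if len(q)>3 else 0
    print('kick',len(q),q.mean(0) if len(q) else 0,r)
    m=(np.hypot(P[:,0]-.577,P[:,1]+.233)<.06)&(P[:,2]>.16)&(P[:,2]<.185);q=P[m]
    if len(q)>3: print('bar',len(q),cv2.minAreaRect(q[:,:2].astype(np.float32)),q.max(0))
cv2.imwrite('pics/w2.png',pickle.load(open('side.pkl','rb'))['image'])
E
```

```text
10.15 [ 0.4851 -0.4296  0.2266] [-0.449   0.1783 -0.957 ] 0.08473787686887137
wrist 1146 [ 0.4851 -0.4275  0.0937] [0.0434 0.0437 0.0072]
kick 1987 [ 0.5372 -0.2823  0.1368] ((0.5309247374534607, -0.2848937511444092), (0.06634029746055603, 0.03589663282036781), 47.109066009521484)
bar 400 ((0.5651289820671082, -0.26753753423690796), (0.015156484209001064, 0.012051573023200035), 52.323246002197266) [ 0.5744 -0.2604  0.1712]
side 222 [ 0.4844 -0.4292  0.0939] [0.0428 0.0443 0.0077]
kick 184 [ 0.5377 -0.2852  0.1359] ((0.5321626663208008, -0.2870978116989136), (0.06756864488124847, 0.03326025605201721), 47.56816101074219)
bar 98 ((0.579578697681427, -0.2335786521434784), (0.08933965861797333, 0.014517622999846935), 71.31379699707031) [ 0.5949 -0.1896  0.1776]
top 72 [ 0.4843 -0.4292  0.0959] [0.037 0.04  0.01 ]
kick 132 [ 0.5328 -0.2838  0.1349] ((0.5300098657608032, -0.2854575514793396), (0.06782117486000061, 0.034216299653053284), 47.12218475341797)
bar 167 ((0.5791564583778381, -0.2316036820411682), (0.09172786772251129, 0.01683894731104374), 71.25775909423828) [ 0.5949 -0.1863  0.1798]
```

View pics/w2.png

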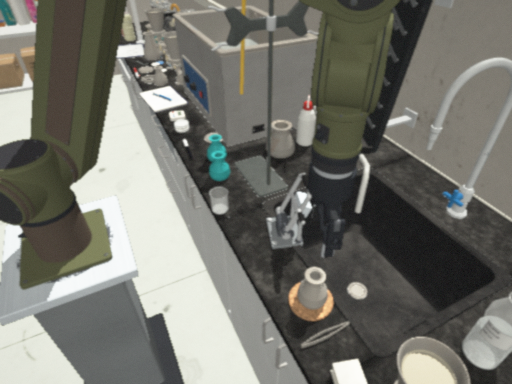

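The vessel stands in the middle of the mat (side view (315,285)). It measures (0.4846,-0.429) against mat (0.484,-0.428). Now I turn the closed fingers and go behind the kick foot.

Request:
{"op": "jog_arm", "data": {
  "steps": [
    [0, 0, 0, -0.1495],
    [0, 0, 0, -0.1495],
    [0, 0, 0, -0.1495],
    [0, 0, 0, -0.1495],
    [0, 0, 0, -0.1495],
    [0, 0, 0, -0.1495],
    [0, 0, 0, -0.1495],
    [0, 0, 0, -0.1495],
    [0, 0, 0, -0.1495],
    [0, 0, 0, -0.1495],
    [0, 0, 0, -0.1495],
    [0, 0, 0, 0],
    [0, 0, 0, 0]
  ],
  "gripper": 0
}}

```text
t: 11.6
ee_pos: [0.4843, -0.4289, 0.2243]
orientation: [1.825, -2.557, -0.003]
contact_force: [-0.7, -0.2, -0.1]
width: 0.0002
grip_force: 0.0
```

Request:
{"op": "jog_arm", "data": {
  "steps": [
    [-24.5, -7, 0, 0],
    [-24.5, -7, 0, 0],
    [-24.5, -7, 0, 0],
    [-24.5, -7, 0, 0],
    [-24.5, -7, 0, 0],
    [0, 0, 0, 0],
    [0, 0, 0, 0],
    [0, 0, 0, 0]
  ]
}}

```text
t: 12.4
ee_pos: [0.5568, -0.3251, 0.2251]
orientation: [1.826, -2.555, -0.0]
contact_force: [-0.2, -0.1, -0.7]
width: 0.0
grip_force: 0.0
```

```bash
cat >> h.py <<'E'
hub=np.array([.5264,-.2150,.04]);S=np.array([[-.3206,-.9472,0],[.9472,-.3206,0],[0,0,1]])
def st():
    s=arm.read_state();M=R.from_rotvec(s['orientation']).as_matrix()
    print('t',s['t'],'tcp',s['ee_pos'].round(4),'stand xyz mm',(S@(s['ee_pos']-hub*[1,1,0])*1000).round(1),'F stand',(S@s['contact_force']).round(2),'q',s['joint_positions'].round(3),'w',round(s['width'],4),'g',s['grip_force'])
    print('tool axes in stand\n',(S@M).round(3));return s,M
E
python3 -c "
from h import *
st()"
```

```text
t 12.4 tcp [ 0.5568 -0.3251  0.2251] stand xyz mm [ 94.5  64.1 225.1] F stand [ 0.14 -0.2  -0.71] q [-0.528  0.481  0.12   1.21  -0.    -1.769] w 0.0 g 0.0
tool axes in stand
 [[ 1.    -0.003  0.   ]
 [-0.003 -1.    -0.001]
 [ 0.     0.001 -1.   ]]
```

Request:
{"op": "jog_arm", "data": {
  "steps": [
    [0, 0, 20, 0],
    [0, 0, 20, 0],
    [0, 0, 20, 0],
    [0, 0, 15, 0],
    [0, 0, 10, 0],
    [0, 0, 0, 0],
    [0, 6, 0, 0],
    [0, 6, 0, 0],
    [0, 6, 0, 0],
    [0, 6, 0, 0],
    [0, 6, 0, 0],
    [0, 5, 0, 0],
    [0, 5, 0, 0],
    [0, 5, 0, 0],
    [0, 0, 0, 0]
  ]
}}

```text
t: 13.9
ee_pos: [0.5136, -0.3096, 0.1401]
orientation: [1.828, -2.554, -0.002]
contact_force: [1.3, -0.3, 1.3]
width: 0.0001
grip_force: 0.6
```

```bash
python3 -c "
from h import *
st()
d=cap('side');cv2.imwrite('pics/k1.png',cv2.resize(d['image'][130:290,220:400],(720,640))[:600])"
```

```text
t 13.9 tcp [ 0.5136 -0.3096  0.1401] stand xyz mm [ 93.7  18.2 140.1] F stand [-0.15  1.32  1.3 ] q [-0.542  0.455 -0.155  0.963 -0.    -1.785] w 0.0001 g 0.5741787515580654
tool axes in stand
 [[ 1.    -0.002 -0.   ]
 [-0.002 -1.    -0.002]
 [-0.     0.002 -1.   ]]
```

View pics/k1.png

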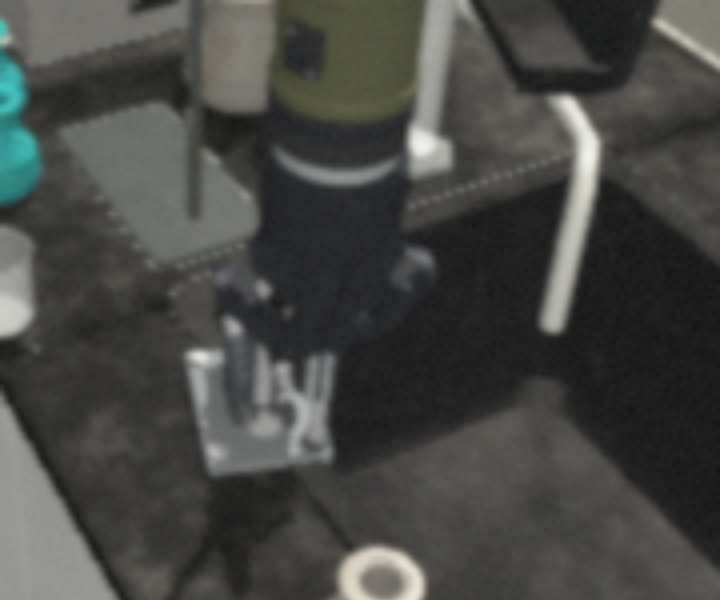

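The gripper is behind the foot, and the +1.3 N reaction along y shows contact. Continuing the slow push with a slight descent.

Request:
{"op": "jog_arm", "data": {
  "steps": [
    [0, 4, 0, 0],
    [0, 4, 0, 0],
    [0, 4, 0, 0],
    [0, 4, 0, 0],
    [0, 4, 0, 0],
    [0, 4, 1, 0],
    [0, 4, 1, 0],
    [0, 4, 1, 0],
    [0, 4, 1, 0],
    [0, 4, 1.5, 0],
    [0, 4, 1.5, 0],
    [0, 4, 1.5, 0],
    [0, 4, 1.5, 0],
    [0, 0, 0, 0]
  ]
}}

```text
t: 15.35
ee_pos: [0.4645, -0.2928, 0.13]
orientation: [1.828, -2.554, -0.002]
contact_force: [-0.6, -0.2, -0.6]
width: -0.0001
grip_force: 0.0
```

```bash
cat >> h.py <<'E'
def kick():
    for n in('side','top','wrist'):
        P=(cloud(cap(n)).reshape(-1,3)-hub*[1,1,0])@S.T
        m=(P[:,0]>.07)&(P[:,0]<.10)&(P[:,1]>-.11)&(P[:,1]<.06)&(P[:,2]>.025)&(P[:,2]<.15);q=P[m]
        h,_,_=np.histogram2d(q[:,1],q[:,2],bins=[np.arange(-.11,.061,.01),np.arange(.02,.151,.01)])
        print(n,[((round(-.105+i*.01,3),round(.025+j*.01,3)),int(h[i,j])) for i,j in np.argwhere(h>4)])
E
python3 -c "
from h import *
st();kick()"
```

```text
t 15.35 tcp [ 0.4645 -0.2928  0.13  ] stand xyz mm [ 93.6 -33.7 130. ] F stand [ 0.36 -0.51 -0.63] q [-0.562  0.385 -0.302  0.886 -0.    -1.805] w -0.0001 g 0.0
tool axes in stand
 [[ 1.    -0.002 -0.   ]
 [-0.002 -1.    -0.001]
 [-0.     0.001 -1.   ]]
side [((np.float64(-0.065), np.float64(0.115)), 32), ((np.float64(-0.055), np.float64(0.115)), 21), ((np.float64(-0.035), np.float64(0.145)), 6)]
top []
wrist [((np.float64(-0.075), np.float64(0.085)), 6), ((np.float64(-0.075), np.float64(0.095)), 499), ((np.float64(-0.065), np.float64(0.085)), 39), ((np.float64(-0.065), np.float64(0.095)), 295), ((np.float64(-0.055), np.float64(0.145)), 14), ((np.float64(-0.045), np.float64(0.115)), 40), ((np.float64(-0.045), np.float64(0.125)), 43), ((np.float64(-0.045), np.float64(0.135)), 19), ((np.float64(-0.045), np.float64(0.145)), 5), ((np.float64(-0.035), np.float64(0.145)), 287), ((np.float64(-0.025), np.float64(0.115)), 25), ((np.float64(-0.025), np.float64(0.125)), 42), ((np.float64(-0.025), np.float64(0.135)), 21), ((np.float64(-0.015), np.float64(0.125)), 6), ((np.float64(-0.015), np.float64(0.145)), 18)]
```

It's snapping over now. I let it settle, retreat upward and check.

Request:
{"op": "jog_arm", "data": {
  "steps": [
    [0, 0, 0, 0],
    [0, 0, 0, 0],
    [0, 0, 0, 0],
    [0, 0, 0, 0],
    [0, 0, 0, 0],
    [0, 0, -20, 0],
    [0, 0, -30, 0],
    [0, 0, -30, 0],
    [0, 0, -20, 0],
    [0, 0, 0, 0]
  ],
  "gripper": 50
}}

```text
t: 16.5
ee_pos: [0.4673, -0.2944, 0.2336]
orientation: [-1.827, 2.552, -0.01]
contact_force: [-0.6, -0.2, 0.2]
width: 0.0499
grip_force: 0.0
```

```bash
python3 -c "
from h import *
np.set_printoptions(precision=4,suppress=True)
st();kick()
for n in('side','top','wrist'):
    P=(cloud(pickle.load(open(n+'.pkl','rb'))).reshape(-1,3)-hub*[1,1,0])@S.T
    q=P[(abs(P[:,0])<.02)&(P[:,1]>.03)&(P[:,1]<.08)&(P[:,2]>.155)&(P[:,2]<.19)]
    if len(q)>3: print(n,'bar',len(q),q.min(0),q.max(0),q.mean(0))
    q=P[(abs(P[:,0])<.07)&(P[:,1]>.03)&(P[:,1]<.08)&(P[:,2]>.155)&(P[:,2]<.19)]
    if len(q)>3: print(n,'bar ext',q.min(0),q.max(0),np.polyfit(q[:,0],q[:,1],1))
"
```

```text
t 16.5 tcp [ 0.4673 -0.2944  0.2336] stand xyz mm [ 94.2 -30.5 233.6] F stand [ 0.42 -0.47  0.2 ] q [-0.562  0.312 -0.124  1.128  0.    -1.805] w 0.0499 g 0.0
tool axes in stand
 [[ 1.    -0.002  0.002]
 [-0.002 -1.     0.006]
 [ 0.002 -0.006 -1.   ]]
side [((np.float64(-0.075), np.float64(0.035)), 5), ((np.float64(-0.075), np.float64(0.045)), 35), ((np.float64(-0.065), np.float64(0.045)), 12)]
top []
wrist [((np.float64(-0.075), np.float64(0.045)), 187), ((np.float64(-0.065), np.float64(0.045)), 72)]
side bar 32 [-0.0041  0.0505  0.1673] [0.0191 0.065  0.1762] [0.0103 0.0567 0.1733]
side bar ext [-0.0041  0.0469  0.1554] [0.0466 0.065  0.1764] [-0.0928  0.0583]
top bar 81 [-0.0194  0.0484  0.1652] [0.0195 0.0642 0.1813] [-0.0001  0.0549  0.1743]
top bar ext [-0.0471  0.0441  0.1561] [0.0475 0.0642 0.1813] [-0.0038  0.0537]
wrist bar 509 [-0.02    0.0493  0.1641] [0.0075 0.0641 0.178 ] [-0.0077  0.0543  0.1744]
wrist bar ext [-0.0272  0.0473  0.155 ] [0.0454 0.0643 0.178 ] [-0.0744  0.0541]
```

The kickstand is fully down (foot at y −73, z 40 mm, as predicted for 2.3 rad). Going to the top bar.

Request:
{"op": "jog_arm", "data": {
  "steps": [
    [-12, -11, 0, 0],
    [-20, -18, 0, 0],
    [-20, -18, 0, 0],
    [-20, -18, 0, 0],
    [-22, -21.5, 0, 0],
    [0, 0, 0, 0],
    [0, 0, 20, 0],
    [0, 0, 20, 0],
    [0, 0, 12, 0],
    [0, 0, 8, 0],
    [0, 0, 0, 0],
    [0, 0, 0, 0]
  ]
}}

```text
t: 17.85
ee_pos: [0.5779, -0.2324, 0.1707]
orientation: [-1.828, 2.554, -0.001]
contact_force: [0.0, -0.9, -0.3]
width: 0.05
grip_force: 0.0
```

```bash
python3 -c "
from h import *
st()"
```

```text
t 17.85 tcp [ 0.5779 -0.2324  0.1707] stand xyz mm [ -0.   54.3 170.7] F stand [ 0.8   0.3  -0.27] q [-0.382  0.47  -0.044  1.056 -0.    -1.625] w 0.05 g 0.0
tool axes in stand
 [[ 1.    -0.002  0.   ]
 [-0.002 -1.     0.   ]
 [ 0.    -0.    -1.   ]]
```

Request:
{"op": "jog_arm", "data": {
  "steps": [
    [0, -1, -3, 0],
    [0, 0, 0, 0],
    [0, 0, 0, 0],
    [0, 0, 0, 0],
    [0, 0, 0, 0],
    [0, 0, 0, 0],
    [0, 0, 0, 0],
    [0, 0, 0, 0]
  ],
  "gripper": 5,
  "grip_force": 30
}}

```text
t: 18.65
ee_pos: [0.5801, -0.2331, 0.1746]
orientation: [-1.828, 2.553, -0.005]
contact_force: [2.0, -2.2, 5.7]
width: 0.0152
grip_force: 29.6
```

```bash
python3 -c "
from h import *
st()
t=.4
for i in range(14):
    n=max(.4-(i+1)*.03,0);print((140*(np.sin(t)-np.sin(n))).round(1),(140*(np.cos(t)-np.cos(n))).round(1),end=' | ');t=n"
```

```text
t 18.65 tcp [ 0.5801 -0.2331  0.1746] stand xyz mm [-1.000e-01  5.670e+01  1.746e+02] F stand [1.42 2.55 5.69] q [-0.382  0.469 -0.035  1.063 -0.    -1.625] w 0.0152 g 29.579999148845673
tool axes in stand
 [[ 1.    -0.002  0.   ]
 [-0.002 -1.     0.004]
 [ 0.    -0.004 -1.   ]]
3.9 -1.6 | 3.9 -1.5 | 4.0 -1.3 | 4.0 -1.2 | 4.1 -1.1 | 4.1 -1.0 | 4.1 -0.9 | 4.1 -0.7 | 4.2 -0.6 | 4.2 -0.5 | 4.2 -0.4 | 4.2 -0.2 | 4.2 -0.1 | 1.4 -0.0 |
```

Gripped (15 mm opening). Raising along the arc.

Request:
{"op": "jog_arm", "data": {
  "steps": [
    [0, 3.9, -1.6, 0],
    [0, 3.9, -1.5, 0],
    [0, 4, -1.3, 0],
    [0, 4, -1.2, 0],
    [0, 4.1, -1.1, 0],
    [0, 4.1, -1, 0],
    [0, 4.1, -0.9, 0],
    [0, 0, 0, 0]
  ]
}}

```text
t: 19.45
ee_pos: [0.5529, -0.2239, 0.1836]
orientation: [-1.828, 2.553, -0.005]
contact_force: [2.9, -1.3, 8.2]
width: 0.0148
grip_force: 31.3
```

Request:
{"op": "jog_arm", "data": {
  "steps": [
    [0, 4.1, -0.7, 0],
    [0, 4.2, -0.6, 0],
    [0, 4.2, -0.5, 0],
    [0, 4.2, -0.4, 0],
    [0, 4.2, -0.2, 0],
    [0, 4.2, -0.1, 0],
    [0, 1.5, 0, 0],
    [0, 0, 0, 0],
    [0, 0, 0, 0],
    [0, 0, 0, 0]
  ]
}}

```text
t: 20.45
ee_pos: [0.5268, -0.215, 0.1844]
orientation: [1.829, -2.554, -0.0]
contact_force: [1.6, -1.9, 4.7]
width: 0.0151
grip_force: 32.0
```

```bash
python3 -c "
from h import *
np.set_printoptions(precision=4,suppress=True)
st();kick()
o=[]
for n in('side','top'):
    d=pickle.load(open(n+'.pkl','rb'));P=(cloud(d).reshape(-1,3)-hub*[1,1,0])@S.T
    o.append(d['image'])
    for lo,hi in((.06,.08),(.08,.1),(.1,.12),(.12,.14),(.14,.16),(.16,.175)):
        q=P[(abs(abs(P[:,0])-.042)<.008)&(abs(P[:,1])<.03)&(P[:,2]>lo)&(P[:,2]<hi)]
        if len(q)>3: print(n,lo,len(q),q[:,1].min(),q[:,1].max(),np.median(q[:,1]))
a=cv2.resize(o[0][120:320,220:360],(420,600));b=cv2.resize(o[1][140:230,230:360],(370,256))
c=np.zeros((600,790,3),np.uint8);c[:,:420]=a;c[:256,420:]=b;cv2.imwrite('pics/f1.png',c)
"
```

```text
t 20.45 tcp [ 0.5268 -0.215   0.1844] stand xyz mm [ -0.1   0.4 184.4] F stand [1.29 2.08 4.73] q [-0.387  0.373 -0.165  1.033 -0.    -1.63 ] w 0.0151 g 32.01297998428345
tool axes in stand
 [[ 1.    -0.002  0.   ]
 [-0.002 -1.    -0.   ]
 [ 0.     0.    -1.   ]]
side []
top []
wrist []
side 0.06 88 -0.016813577805053263 0.00793188436912582 -0.002353004854245818
side 0.08 42 -0.00347738722224439 0.0064070659757783964 -0.0002526870402824755
side 0.1 38 -0.0025448755908651062 0.00816840355425342 0.0013659848422107029
side 0.12 34 -0.0029936462289100714 0.007444878624638213 0.0016039052991778558
side 0.14 30 -0.00408495651791177 0.005924985932432676 0.0003417695510079462
side 0.16 36 -0.0042160010866139465 0.005244060726351431 -8.411126150728049e-05
```

View pics/f1.png

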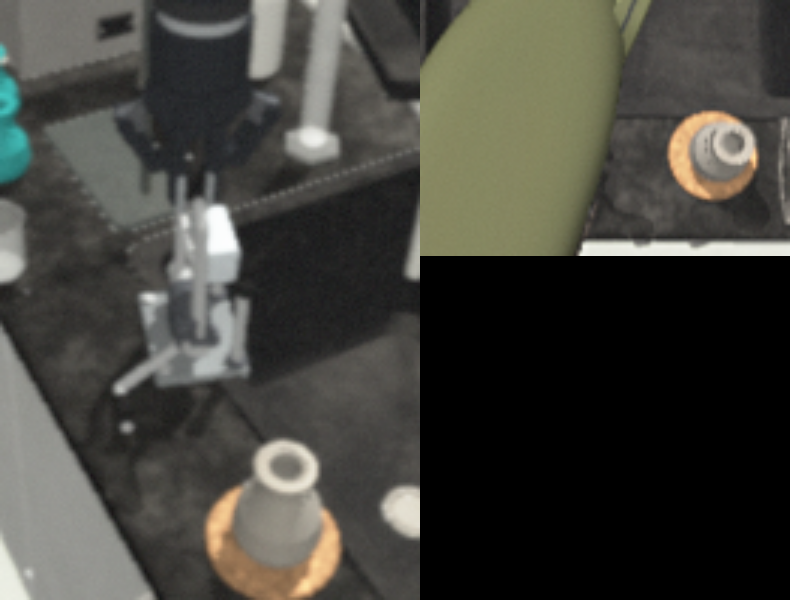

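The picture shows the frame upright in the fingers (bar near (195,185)), the kickstand leg down (120,390) and the vessel upright on the mat (285,500). Upright slope is about 0. Handing in.

Request:
{"op": "jog_arm", "data": {
  "steps": [
    [0, 0, 0, 0],
    [0, 0, 0, 0],
    [0, 0, 0, 0]
  ]
}}

```text
t: 20.9
ee_pos: [0.5269, -0.215, 0.1844]
orientation: [1.829, -2.554, 0.0]
contact_force: [1.7, -2.8, 4.2]
width: 0.0148
grip_force: 32.0
```

```bash
python3 -c "
from h import *
st();print(arm.sign_off())"
```

```text
t 20.9 tcp [ 0.5269 -0.215   0.1844] stand xyz mm [-1.000e-01  4.000e-01  1.844e+02] F stand [2.15 2.54 4.24] q [-0.387  0.373 -0.165  1.033 -0.    -1.63 ] w 0.0148 g 32.013553977012634
tool axes in stand
 [[ 1.    -0.002  0.   ]
 [-0.002 -1.     0.   ]
 [ 0.    -0.    -1.   ]]
the job is handed in; nothing more can be done
None
```

I handed the job in at 20.9 s: the small vessel stands centred on the cork mat, the kickstand is snapped down, and the frame is upright and still held by its top bar; the judge's verdict was not returned.

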